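Shut the bar-handled vent of the paper humidity chamber

ROBOT

A 7-joint arm with a two-finger parallel gripper is mounted at the origin on the work surface. World frame = base frame: x ahead of the robot, y to its left, z up, the work surface at z = 0. Lengths are in mm, angles in rad, forces in N, time in s.
With the tool pointing down it reaches from about 400 to 875 mm from the base axis. Payload 4.4 kg.
Tool frame: the origin (TCP) lies on the centre line of the jaws, within the pads' length; the fingertips stand ctrl.nose_length ahead of it and the grasp point (between the pads) lies 6 mm ahead of it (ctrl.nose_length is the distance from the TCP to the fingertips, in mm); z points along the fingers, y is the direction in which the jaws open and shut (so a half turn about z gives the same grasp; the last joint's range is limited). The gripper opens to 85 mm and grips with 20 to 120 N. Pads are 22 mm wide; open, the fingers measure 114 mm over their backs; the gripper's body (76 mm by 85 mm) begins 54 mm behind the grasp point. The pads swing forward as they close: fully open they stand 13 mm farther back than shut.
Start: joints at [1.23, 0.628, 0.038, 1.517, -0.027, 0.996, -0.02], TCP at [176.407, -625.618, 256.313] pointing down, gripper open.
Joint ranges: [-3.06, 3.06], [-0.37, 2.12], [-1.25, 1.32], [0.18, 2.47], [-1.1, 4.24], [0.23, 1.98], [-2.94, 2.94]. Speed limits (rad/s): [2.57, 2.57, 3.14, 3.14, 3.14, 3.14, 3.14].

INTERFACE

Orientations are given as [roll, pitch, yaw] about the fixed x, y, z axes, in that order (R = Rz(yaw) Ry(pitch) Rx(roll)).
In Python, from cell import ctrl, vision gives the robot as it stands. The module is installed in compiled form; this text tells all that it offers.
- The arm moves only by the shell command python3 -m inch 'ROWS'. ROWS is a JSON object of lists of equal length, an entry for each row: "travel": the shift along the tool's x, y, z in cm, a list of three; "twist": the turn about the tool's z in degrees; "fingers": the finger opening in cm, from 0 to 8.54. A call has exactly 10 rows; each row is the pose to reach, as a shift and turn from the pose commanded when the call began, along the tool's axes at that moment; what a row does not reach only later rows make up. A row lasts 1/12 s, in which the tool goes at most 41.7 mm and 7.16 degrees, less where a joint would pass 70% of its speed; a pose out of reach is approached as far as the arm can. A call with a gripper value outside its range is refused whole. The fingers move at their own pace and stop on an object; the grip force is fixed at half the most. Time passes only in rows, so rows that repeat a pose let the fingers close, or fill a call up. It gives the time, the measured TCP pose, the force and the opening at its end, in the units of the state.
- ctrl.read_state(): the state, without advancing time (a new reading comes with each control period).
- vision.get_image(name): name is "scene" or "side" or "wrist"; returns a dict with "frame" (420x560x3 uint8, red, green, blue), "fx", "fy", "cx", "cy" (pixels), "position" and "orientation" of the camera in the world. Camera axes: x right, y down, z forward; pixel columns grow to the right and rows downward; lengths in mm; the calibration is good to about 2 mm. A picture is of the moment at which its call begins. There is no depth.
- ctrl.finish_job(): hands the job in, once; it reports no verdict.
The state is a dict: "clock": time; "qpos": joint angles; "qd": joint speeds; "tau": joint torques, N m; "eef_pos": TCP position; "tool_rot": TCP orientation; "force": force on the tool from outside, world axes, zero at the start; "torque": the same for the moment, N m; "width": finger opening in mm.
Only numpy, scipy, OpenCV 4.12 (cv2) and the standard library are available. Lean on these libraries where they do the work, as an engineer would, in place of code of your own. Each camera call takes 0.05 s, during which the arm holds its last target.

TASK

The sheets in the humidity chamber need to relax, so shut the vent whose slide has the long straight bar grip: slide that grip over towards the vent's holes until it is fully home at its end stop and the holes are covered, and let go of it. Leave the other vent, the one with the round knob, as it is.

Things in the scene. Friction and masses are not known exactly. Their poses are not given: they have to be found in the camera images.
- bar_slide (a joint): Position of the bar-gripped vent slide along its straight track, m: 0 = fully open, 0.090 = fully shut at its end stop; starts at 0 to 0.025. Takes about 3 N to move, a little more when fast; no spring, stays where left. It runs in an aluminium frame 84 by 212 mm whose side rails (inner faces 37 mm from the grip's mid-line) and end bars rise at most 5 mm above the shutter plate.
- bar_grip (a point): Centre of the top face of the bar grip: a black upright bar 14 mm thick (point x), 56 mm long (point y, the sliding direction), 40 mm tall (z up), on the middle of a steel shutter plate 72 (x) by 98 mm (y) whose top is 40 mm below this point. Shutting moves it level along this point's +y, towards the dark holes. This point is 158 mm above the table.
- knob_slide (a joint): Position of the other vent slide, m, same travel and meaning (0 open, 0.090 shut); starts at 0 to 0.025 and is to be left there. Both vents lie on the white lid of a fixed chamber 300 by 400 mm, lid top 110 mm above the table; a 36 mm tall brass weight and a flat folding tool lie on the lid beyond the vents' ends.
- knob_grip (a point): Centre of the top of the other slide's grip: a black round knob 28 mm in diameter, its top 154 mm above the table and 36 mm above its own shutter plate. Its frame is the same size, parallel to the bar's, mid-lines 140 mm apart, on the robot's side of the bar's vent or beyond it.

How it is judged:
By the outcome, as a careful person would: the job done as asked, in the order asked, and still so for the second after the job is handed in, with the robot touching nothing.
It also fails if it takes over 32 s, if anything falls off the work surface, if the arm or the gripper's body presses on something with over 40 N, if the wrist force passes 120 N, or if a joint passes its speed limit or range.

## Working session

There is one attempt and no reset: what is moved stays moved. The work goes in short steps, Python scripts to look and compute and a shell command to move; the robot and the scene stay as the last step left them, time stands still between calls to the robot, and variables do not carry over. Pictures are saved under pics/ and viewed, and the job is handed in when it is done.

```bash
mkdir -p pics; cat > h.py <<'E'
import numpy as np,cv2
from cell import ctrl,vision
from scipy.spatial.transform import Rotation as R
def grab(n,tag):
    im=vision.get_image(n); cv2.imwrite(f'pics/{tag}.png',im['frame'][:,:,::-1]); return im
E
python3 - <<'E'
from h import *
import pickle
s=ctrl.read_state(); print({k:np.round(v,3).tolist() for k,v in s.items()},ctrl.nose_length)
d={}
for n in('scene','side','wrist'):
    d[n]=grab(n,n+'0'); print(n,{k:v for k,v in d[n].items() if k!='frame'})
pickle.dump(d,open('d0.pkl','wb'))
E
```

```text
{'clock': 0.0, 'qpos': [1.23, 0.629, 0.038, 1.518, -0.027, 0.996, -0.02], 'qd': [0.001, 0.0, 0.001, 0.001, -0.001, 0.0, 0.0], 'tau': [-0.001, -56.341, 1.226, -19.345, 0.011, 0.011, -0.0], 'eef_pos': [176.238, -625.054, 255.395], 'tool_rot': [-3.14, 0.0, 0.275], 'force': [0.316, 0.134, 0.625], 'torque': [0.008, -0.064, 0.006], 'width': 85.178} 25.0
scene {'fx': 466.05500637841476, 'fy': 466.05500637841476, 'cx': 283.29750519124764, 'cy': 212.60728087424013, 'position': array([1010.13417386,  114.01639407,  666.10482391]), 'orientation': array([-2.40629446, -0.00773769,  1.86139459])}
side {'fx': 452.85850616786365, 'fy': 452.85850616786365, 'cx': 269.05126578012135, 'cy': 206.97101576498022, 'position': array([ 296.71073954, -391.10717629,  641.02764726]), 'orientation': array([-2.34807605,  0.01198255, -0.65059014])}
wrist {'fx': 314.52430787855116, 'fy': 314.52430787855116, 'cx': 274.5074557469397, 'cy': 210.88859180410861, 'position': array([ 256.23303504, -602.57489043,  372.43485675]), 'orientation': array([ 2.81155244e+00,  1.81047925e-03, -1.29583016e+00])}
```

View pics/scene0.png

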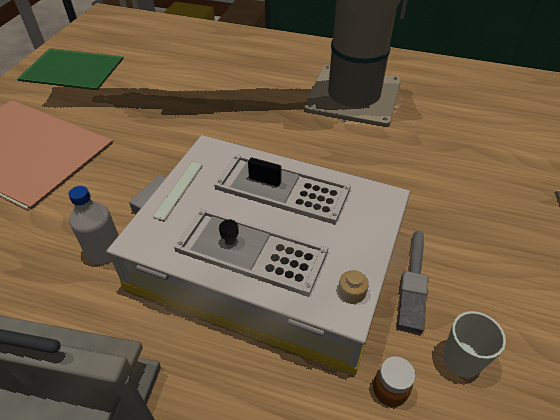

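View pics/side0.png

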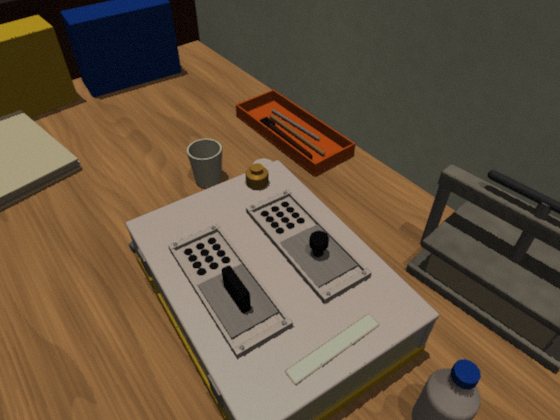

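View pics/wrist0.png

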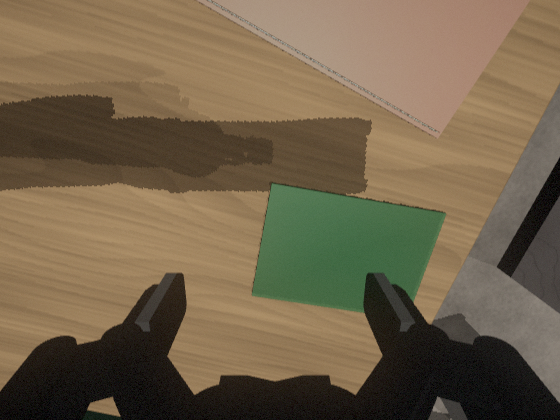

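```bash
python3 - <<'E'
import cv2
a=cv2.imread('pics/scene0.png')[140:310,165:365]; b=cv2.imread('pics/side0.png')[180:360,150:380]
cv2.imwrite('pics/zs.png',cv2.resize(a,None,fx=4,fy=3.5*4/3.5*0.85,interpolation=cv2.INTER_CUBIC)[:600]) if 0 else cv2.imwrite('pics/zs.png',cv2.resize(a[:100],None,fx=4,fy=4,interpolation=cv2.INTER_CUBIC))
cv2.imwrite('pics/zd.png',cv2.resize(b[40:180,10:160],None,fx=4,fy=4,interpolation=cv2.INTER_CUBIC))
E
```

```text
(no output)
```

View pics/zs.png

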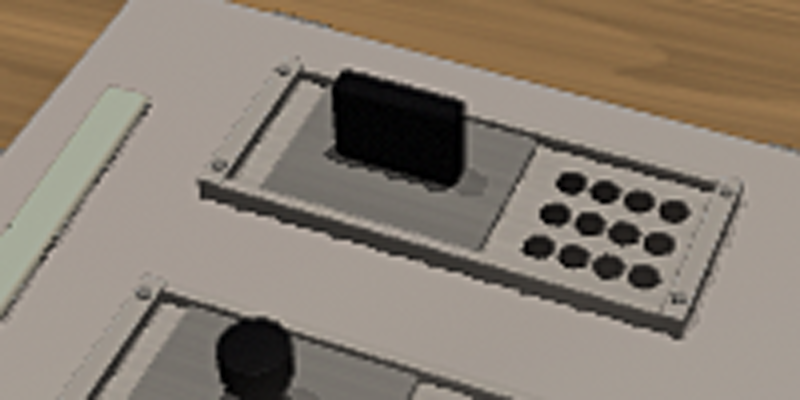

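View pics/zd.png

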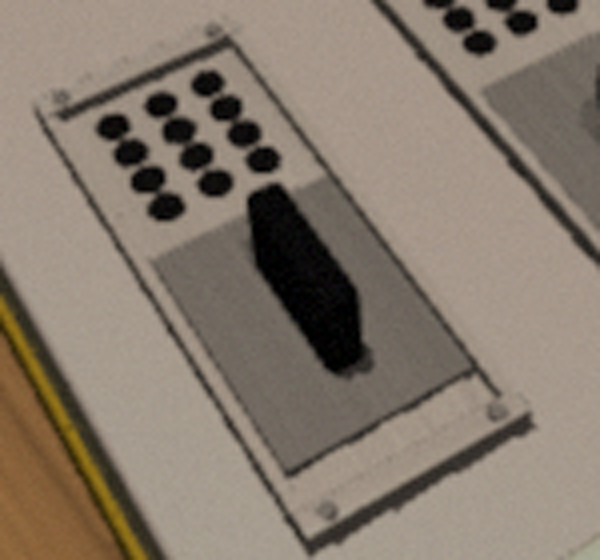

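```bash
cat >> h.py <<'E'
def ray(im,uv,z):
    Rm=R.from_euler('xyz',im['orientation']).as_matrix()
    uv=np.atleast_2d(np.array(uv,float)); d=np.c_[(uv[:,0]-im['cx'])/im['fx'],(uv[:,1]-im['cy'])/im['fy'],np.ones(len(uv))]@Rm.T
    return im['position']+d*((z-im['position'][2])/d[:,2])[:,None]
E
python3 - <<'E'
from h import *
import pickle
d=pickle.load(open('d0.pkl','rb'))
# order: openL, openR , holeL.. (near robot, far) at open end, then at hole end
S=dict(scr=[(283,69),(219,164),(727,190),(679,298)],plate=[(535,147),(483,250),(262,187)])
D=dict(scr=[(328,511),(497,411),(61,97),(214,31)],plate=[(152,258),(330,178),(474,372),(288,473)])
for nm,im,o,P in(('scene',d['scene'],(165,140),S),('side',d['side'],(160,220),D)):
    for k,z in(('scr',122),('plate',118)):
        w=ray(im,(np.array(P[k])+.5)/4-.5+np.array(o),z)[:,:2]; print(nm,k,w.round(1).tolist())
        if k=='scr':
            a=(w[2]+w[3]-w[0]-w[1])/2; print('yaw',np.degrees(np.arctan2(a[1],a[0])),np.linalg.norm(a),w.mean(0))
            u=a/np.linalg.norm(a); c=w.mean(0)
        else: print('along from centre',((w-c)@u).round(1),((w-c)@np.array([-u[1],u[0]])).round(1),u)
# bar top rim extents
w=ray(d['scene'],(np.array([(350,72),(465,98),(335,85),(462,105)])+.5)/4-.5+np.array((165,140)),158)[:,:2];print(w)
w=ray(d['side'],(np.array([(250,200),(280,187),(322,320),(356,297)])+.5)/4-.5+np.array((160,220)),158)[:,:2];print(w)
E
```

```text
scene scr [[435.2, -141.7], [499.6, -146.1], [452.1, 60.7], [516.9, 54.7]]
yaw 85.14478717694605 202.34144685650242 [475.97273764 -43.09414368]
scene plate [[446.5, -23.3], [511.0, -27.3], [503.4, -125.7]]
along from centre [ 17.3  18.7 -80. ] [ 31.  -33.6 -34.3] [0.08463807 0.99641176]
side scr [[433.6, -144.7], [497.1, -149.3], [450.6, 56.8], [514.6, 50.1]]
yaw 85.08024739229539 201.16534189586753 [473.99437446 -46.75781754]
side plate [[440.7, -25.6], [510.6, -34.8], [501.8, -131.2], [432.1, -124.2]]
along from centre [ 18.2  15.  -81.8 -80.7] [ 35.  -35.4 -35.   35.1] [0.08576041 0.99631579]
[[ 466.91220322  -97.84336789]
 [ 468.20238562  -48.05553094]
 [ 476.28506904 -101.05134643]
 [ 472.58970605  -47.99357523]]
[[ 467.79579186  -53.29207565]
 [ 478.75936875  -54.88835731]
 [ 459.88751483 -106.9706098 ]
 [ 473.38030171 -106.48354882]]
```

The scene view shows the bar grip at about (265,172), with its holes to the right at about (320,198) and the knob vent beyond it. The side view agrees on the layout. The bar centre is at about (471.5,-77), sliding along yaw 85°, with about 76 mm left to go. I'll move above it in two calls.

```bash
python3 -m inch '{"travel":[[2.2,-2.2,0],[4.3,-4.5,0],[6.5,-6.7,0],[8.7,-8.9,0],[10.8,-11.2,0],[13,-13.4,0],[15.2,-15.6,0],[17.3,-17.9,0],[19.5,-20.1,0],[21.7,-22.3,0]],"twist":[-3.5,-7,-10.5,-14,-17.5,-21,-24.5,-28,-31.5,-35],"fingers":[8.5,8.5,8.5,8.5,8.5,8.5,8.5,8.5,8.5,8.5]}'
python3 - <<'E'
from h import *
s=ctrl.read_state();p=s['eef_pos'];Rm=R.from_euler('xyz',s['tool_rot']).as_matrix()
print(s['tool_rot'],s['qpos'],'travel to above',(Rm.T@(np.array([471.5,-77,256])-p)/10).round(2), 'twist',-(85.1-np.degrees(s['tool_rot'][2])))
E
```

```text
clock: 0.98
eef_pos: [325.0, -350.7, 256.3]
tool_rot: [-3.141, 0.0, 0.888]
force: [0.5, -1.0, -0.1]
width: 85.1
[-3.14137024e+00  5.36172228e-05  8.88344058e-01] [ 0.87815289  0.38837467 -0.15481764  1.97869575  0.08316171  0.78067184
 -0.00691263] travel to above [ 3.047e+01 -5.890e+00  3.000e-02] twist -34.20163471784821
```

```bash
python3 -m inch '{"travel":[[3.4,-0.6,0],[6.8,-1.3,0],[10.2,-2,0],[13.6,-2.6,0],[17,-3.3,0],[20.4,-4,0],[23.8,-4.6,0],[27.2,-5.3,0],[30.5,-5.9,0],[30.5,-5.9,0]],"twist":[-3.8,-7.6,-11.4,-15.2,-19,-22.8,-26.6,-30.4,-34.2,-34.2],"fingers":[7,7,7,7,7,7,7,7,7,7]}'
python3 - <<'E'
from h import *
import pickle
d={n:grab(n,n+'1') for n in('wrist','side')}
d['s']=ctrl.read_state();pickle.dump(d,open('d1.pkl','wb'))
print(d['s']['tool_rot'],d['s']['eef_pos'],d['wrist']['position'])
E
```

```text
clock: 1.82
eef_pos: [475.5, -71.4, 256.8]
tool_rot: [3.138, -0.005, 1.495]
force: [-0.9, -0.2, -0.4]
width: 70.0
[-3.14118890e+00 -3.43930850e-04  1.48544909e+00] [472.30947795 -77.30536111 256.13260881] [480.82264205  11.43898941 374.15222106]
```

View pics/wrist1.png

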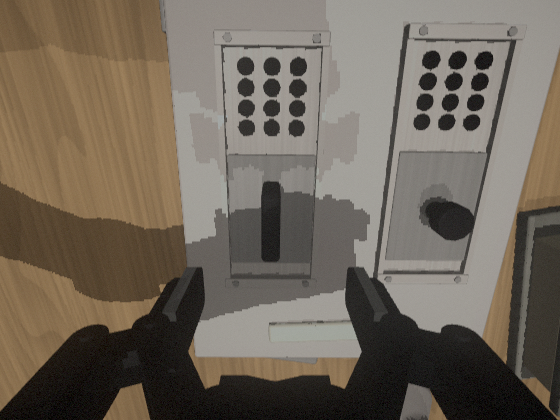

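View pics/side1.png

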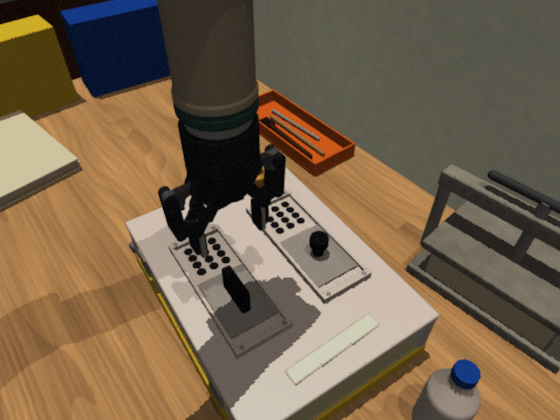

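```bash
python3 - <<'E'
from h import *
import pickle
d=pickle.load(open('d1.pkl','rb'));im=d['wrist'];g=cv2.cvtColor(im['frame'],cv2.COLOR_RGB2GRAY)
m=(g[165:275,240:310]<35).astype('uint8');n,l,st,c=cv2.connectedComponentsWithStats(m);print(st[1:],c[1:])
w=ray(im,[(227,37),(319,38),(235,283),(304,283)],122)[:,:2];print(w.round(1),w.mean(0))
a=w[:2].mean(0)-w[2:].mean(0);print(np.degrees(np.arctan2(a[1],a[0])),np.linalg.norm(a))
w=ray(im,[(229,154),(316,154),(232,276),(311,276)],118)[:,:2];print(w.round(1),w.mean(0))
i=np.argmax(st[1:,4])+1;k=l==i
rows=np.where(k.any(1))[0]
for r in rows[[2,10,20,40,60,-3]]:
    cc=np.where(k[r])[0]; print(r+165,cc[0]+240,cc[-1]+241,ray(im,[(cc[0]+240,r+165),(cc[-1]+241,r+165)],158)[:,:2].round(1).tolist())
E
```

```text
[[ 35  19   1   1   1]
 [ 37  18   1   1   1]
 [ 34  22   1   1   1]
 [ 37  22   1   2   2]
 [ 39  23   1   1   1]
 [ 31  24   1   1   1]
 [ 35  25   2   3   3]
 [ 26  26   1   1   1]
 [ 29  27   1   1   1]
 [ 39  27   1   1   1]
 [ 28  29   1   1   1]
 [ 31  33   1   1   1]
 [ 38  32   1   1   1]
 [ 39  34   1   1   1]
 [ 39  37   1   2   2]
 [ 24  40   1   1   1]
 [ 22  41  18  55 716]
 [ 22  46   1   1   1]
 [ 26  47   2   1   2]] [[35.         19.        ]
 [37.         18.        ]
 [34.         22.        ]
 [37.         22.5       ]
 [39.         23.        ]
 [31.         24.        ]
 [35.33333333 26.        ]
 [26.         26.        ]
 [29.         27.        ]
 [39.         27.        ]
 [28.         29.        ]
 [31.         33.        ]
 [38.         32.        ]
 [39.         34.        ]
 [39.         37.5       ]
 [24.         40.        ]
 [30.83240223 71.18156425]
 [22.         46.        ]
 [26.5        47.        ]]
[[ 451.6   59.6]
 [ 517.    54. ]
 [ 434.  -140.2]
 [ 497.1 -145.1]] [474.8871381 -42.9033676]
84.6332823293009 200.3421980012914
[[ 442.3  -23.4]
 [ 512.5  -28.8]
 [ 431.3 -135. ]
 [ 504.1 -140.7]] [472.55380766 -81.9997303 ]Traceback (most recent call last):
  File "<stdin>", line 10, in <module>
IndexError: index 60 is out of bounds for axis 0 with size 55
```

The wrist view shows the bar centred between the open fingers, spanning columns 262–280 and rows 181–261. The measurements agree to about 2 mm. Next I descend and grip.

```bash
python3 -m inch '{"travel":[[0,0,1.5],[0,0,3],[0,0,4.5],[0,0,6],[0,0,7.2],[0,0,8.4],[0,0,9.3],[0,0,10],[0,0,10.3],[0,0,10.3]],"twist":[0,0,0,0,0,0,0,0,0,0],"fingers":[7,7,7,7,7,7,7,7,7,7]}'
python3 -c "
from h import *
grab('wrist','wrist2');grab('side','side2')"
```

```text
clock: 2.75
eef_pos: [471.6, -79.1, 152.9]
tool_rot: [-3.141, 0.0, 1.482]
force: [-0.2, 0.3, 0.5]
width: 70.2
```

View pics/wrist2.png

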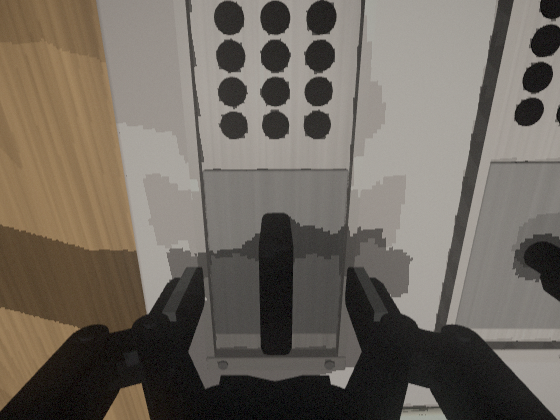

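View pics/side2.png

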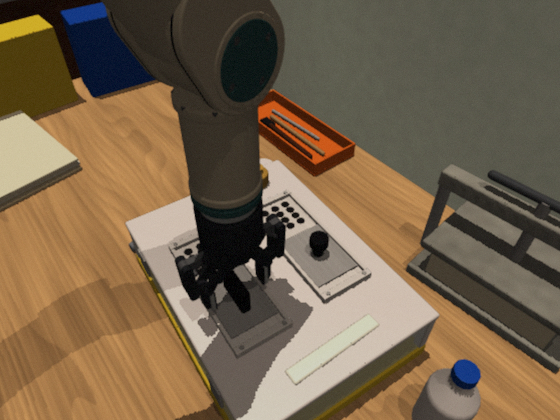

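The fingers straddle the bar: the bar is at column 276 and the jaw mid-line at about 275. Close.

```bash
python3 -m inch '{"travel":[[0,0,0],[0,0,0],[0,0,0],[0,0,0],[0,0,0],[0,0,0],[0,0,0],[0,0,0],[0,0,0],[0,0,0]],"twist":[0,0,0,0,0,0,0,0,0,0],"fingers":[4,2,1,1,1,1,1,1,1,1]}'
```

```text
clock: 3.68
eef_pos: [472.2, -78.6, 153.7]
tool_rot: [3.141, 0.0, 1.483]
force: [-0.7, 0.2, 5.5]
width: 12.7
```

```bash
python3 -m inch '{"travel":[[0.5,0,0],[1.2,0,0],[2,0,0],[2.8,0,0],[3.6,0,0],[4.4,0,0],[5.2,0,0],[6,0,0],[6.5,0,0],[6.8,0,0]],"twist":[0,0,0,0,0,0,0,0,0,0],"fingers":[1,1,1,1,1,1,1,1,1,1]}'
python3 -c "
from h import *
grab('wrist','wrist3');print(ctrl.read_state()['force'])"
```

```text
clock: 4.52
eef_pos: [478.0, -11.1, 153.6]
tool_rot: [3.142, 0.001, 1.483]
force: [-1.6, -2.6, 6.2]
width: 13.4
[-1.33732631 -0.71465132  6.2762554 ]
```

View pics/wrist3.png

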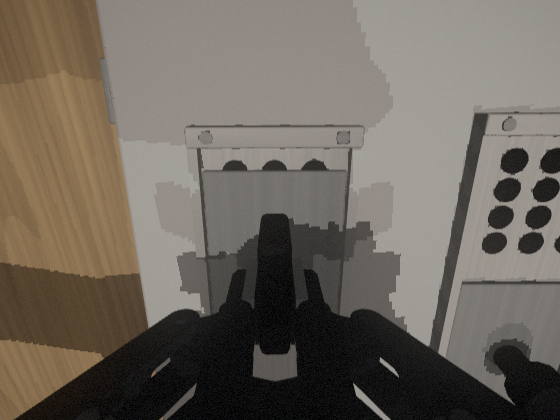

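The plate's leading edge is at row 170 and the end bar at row 148, so about 10 mm remains. I'll approach the stop slowly.

```bash
python3 -m inch '{"travel":[[0.2,0,0],[0.4,0,0],[0.6,0,0],[0.7,0,0],[0.75,0,0],[0.8,0,0],[0.85,0,0],[0.9,0,0],[0.95,0,0],[1.0,0,0]],"twist":[0,0,0,0,0,0,0,0,0,0],"fingers":[1,1,1,1,1,1,1,1,1,1]}'
```

```text
clock: 5.4
eef_pos: [478.8, -1.8, 153.6]
tool_rot: [-3.141, 0.001, 1.482]
force: [-1.6, -2.3, 5.5]
width: 13.2
```

```bash
python3 -m inch '{"travel":[[0.05,0,0],[0.1,0,0],[0.15,0,0],[0.2,0,0],[0.25,0,0],[0.3,0,0],[0.3,0,0],[0.3,0,0],[0.3,0,0],[0.3,0,0]],"twist":[0,0,0,0,0,0,0,0,0,0],"fingers":[1,1,1,1,1,1,1,1,1,1]}'
python3 -c "
from h import *
grab('wrist','wrist4');print(ctrl.read_state()['force'])"
```

```text
clock: 6.23
eef_pos: [478.8, -1.7, 153.6]
tool_rot: [-3.141, 0.005, 1.48]
force: [-1.6, -9.3, 7.8]
width: 13.2
[-1.72871984 -8.82429332  7.16256591]
```

View pics/wrist4.png

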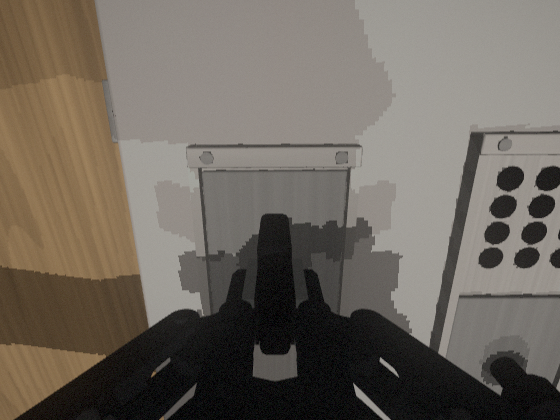

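The TCP stalls at y = -1.7, the force rises to 9 N, the plate edge meets the end bar at row 169 and no holes show. I'll press a little more to confirm the stop, then open.

```bash
python3 -m inch '{"travel":[[0.1,0,0],[0.2,0,0],[0.3,0,0],[0.3,0,0],[0.3,0,0],[0.3,0,0],[0.3,0,0],[0.3,0,0],[0.3,0,0],[0.3,0,0]],"twist":[0,0,0,0,0,0,0,0,0,0],"fingers":[1,1,1,1,1,1,1,1,1,1]}'
python3 -m inch '{"travel":[[0,0,0],[0,0,0],[0,0,0],[0,0,0],[0,0,0],[0,0,0],[0,0,0],[0,0,0],[0,0,0],[0,0,0]],"twist":[0,0,0,0,0,0,0,0,0,0],"fingers":[3,5,6,6,6,6,6,6,6,6]}'
```

```text
clock: 7.12
eef_pos: [478.8, -1.5, 153.6]
tool_rot: [-3.14, 0.008, 1.478]
force: [-0.7, -15.6, 8.9]
width: 13.0
clock: 7.95
eef_pos: [479.5, 5.1, 153.3]
tool_rot: [3.142, -0.0, 1.483]
force: [-1.0, 0.3, -0.9]
width: 60.0
```

Released and touching nothing. Retreat straight up, then back towards -y for a clear view.

```bash
python3 -m inch '{"travel":[[0,0,-0.5],[0,0,-1.5],[0,0,-3],[0,0,-5],[0,0,-7],[0,0,-9],[0,0,-11],[0,0,-12.5],[0,0,-13.5],[0,0,-14]],"twist":[0,0,0,0,0,0,0,0,0,0],"fingers":[6,6,6,6,6,6,6,6,6,6]}'
python3 -m inch '{"travel":[[-1,0,0],[-3,0,0],[-5,0,0],[-7,0,0],[-9,0,0],[-11,0,0],[-13,0,0],[-14,0,0],[-14,0,0],[-14,0,0]],"twist":[0,0,0,0,0,0,0,0,0,0],"fingers":[6,6,6,6,6,6,6,6,6,6]}'
python3 -c "
from h import *
import cv2
a=grab('wrist','wrist5');b=grab('scene','scene5');print(ctrl.read_state()['force'])
cv2.imwrite('pics/c5.png',cv2.resize(b['frame'][140:310,165:365,::-1],None,fx=3.5,fy=3.5))"
```

```text
clock: 8.78
eef_pos: [480.1, 5.2, 295.2]
tool_rot: [3.139, -0.0, 1.483]
force: [0.3, -0.2, -0.9]
width: 59.8
clock: 9.62
eef_pos: [466.8, -134.3, 292.8]
tool_rot: [-3.141, -0.001, 1.481]
force: [-0.4, 0.6, -0.4]
width: 60.1
[-0.92052388  1.13521391 -0.10685502]
```

View pics/c5.png

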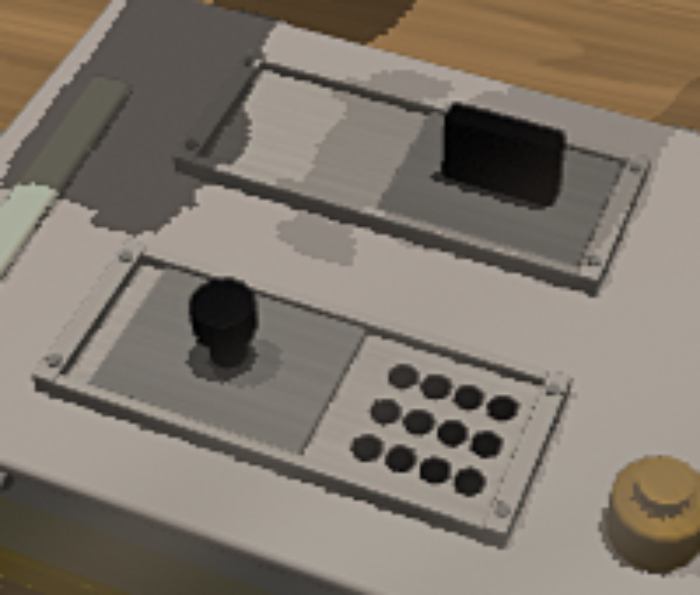

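View pics/wrist5.png

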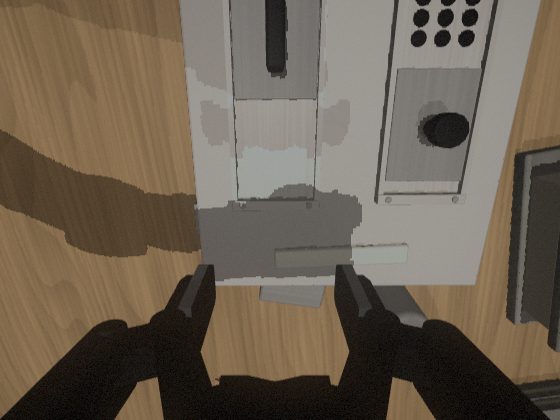

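The bar's plate is against the far end bar and all its holes are covered. The open gap in the wrist view, rows 98–200, works out at about 90 mm. The knob slide hasn't moved and its holes are open.

```bash
python3 -c "
from cell import ctrl
print(ctrl.finish_job())"
```

```text
the job is handed in; nothing more can be done
None
```

The bar-gripped vent is shut. I gripped the bar, slid it about 77 mm along its track to the end stop, let go and backed the arm clear. I handed the job in at about 10 s on the robot's clock.

- **End stop:** under further push the tool stayed at y ≈ -1.5 mm while the force rose to about 16 N.
- **Slide position:** after release, the pictures show all the bar vent's holes covered. The gap behind the plate measures about 90 mm, which is the full travel.
- **Other vent:** the knob slide looks the same as at the start, with its holes open. I checked this by eye and did not measure it.
- **Contact:** the gripper was touching nothing, with the measured force within about 1.5 N of zero.

No check failed. The views disagreed by up to about 4 mm along the track on where the frame centre was, so I found the end stop by feel rather than by position.

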